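# Slip the scoop case into the tight row of tea boxes

### The arm

A 6-joint arm with a two-finger parallel gripper is mounted at the origin on the work surface. World frame = base frame: x ahead of the robot, y to its left, z up, the work surface at z = 0. Lengths are in mm, angles in rad, forces in N, time in s.
With the tool pointing down it reaches from about 350 to 975 mm from the base axis. Payload 7.1 kg.
Tool frame: the origin (TCP) lies midway between the tips of the shut fingers; the grasp point (between the pads) lies 19 mm behind it (ctrl.grip_depth is the distance from the TCP to the grasp point, in mm); z points along the fingers, y is the line along which they close (so a half turn about z gives the same grasp; the last joint's range is limited). The gripper opens to 88 mm and grips with 3 to 60 N. Pads are 20 mm wide; open, the fingers measure 115 mm over their backs; the gripper's body (75 mm by 178 mm) begins 61 mm behind the grasp point.
Start: joints at [1.268, 0.423, 1.63, -0, 1.089, -0.019], TCP at [174.972, 599.991, 222.675] pointing down, gripper open.
Joint ranges: [-3, 3], [-0.9, 2.11], [0.09, 2.58], [-1.31, 4.45], [0.11, 2.69], [-2.54, 2.54]. Speed limits (rad/s): [2.39, 2.39, 3.01, 3.14, 3.14, 3.14].

### API

Orientations are given as a rotation vector (axis times angle).
In Python, from workcell import ctrl, cams gives the robot as it stands.
- The arm moves only by the tool move_arm, never from a script. Its argument "steps" is a list of rows, each a list of 3 entries, a list of its own where there are three numbers: the shift along the tool's x, y, z in units of 25 mm (1.0 is 25 mm), then the turn about the tool's z in units of 5 degrees (1.0 is 5 degrees), then the closure, from 0 (fully open) to 1 (shut). A call has 1 to 20 rows; each row shifts and turns the commanded pose from where the row before left it, along the tool's axes as they then stand; what a row does not reach is not made up. A row lasts 1/12 s, in which the tool goes at most 41.7 mm and 7.16 degrees, less where a joint would pass 70% of its speed; a pose out of reach is approached as far as the arm can. A call is refused whole if a number of a shift passes 1 or a number of a turn 1, either way. A call with a gripper value outside its range is refused whole. The fingers move at their own pace and stop on an object; the grip force is fixed at half the most. Time passes only in rows, so rows that do not move let the fingers close. It gives the time, the measured TCP pose, the force, the opening and the grip force at its end, in the units of the state.
- ctrl.get_obs(): the state, without advancing time (a new reading comes with each control period).
- cams.get_image(name): name is "scene" or "top" or "wrist"; returns a dict with "image" (384x512x3 uint8, red, green, blue), "camera_matrix" (3x3 intrinsics, pixels), "xyz" and "rotation" of the camera in the world; the wrist camera has in their place "mount" (4x4, takes a point from camera to tool coordinates, whose origin is the TCP and whose axes are the flange's). Camera axes: x right, y down, z forward; pixel columns grow to the right and rows downward; lengths in mm; the calibration is good to about 2 mm. The wrist camera is an equidistant fisheye: a pixel r from the principal point sees the ray r / f radians off the axis. A picture is of the moment at which its call begins: read the wrist's pose just before it. There is no depth.
- ctrl.close_job(): hands the job in; it is judged then, once.
Trained networks look in the newest picture that a camera, given by its name, has taken for a name from the list of things; names that differ only in an ending like _2 or _b are one class to them, and where a whole thing is asked for, a point or a joint stands for the part that bears it (a point fixed in the world has none). Each returns a list of dicts, best first, with "p" (0 to 1); they miss things now and then, are a little off and sometimes report something else, mostly with a low value. They report only what shows in the picture. A call takes as long as a camera call. They do not tell look-alikes from the thing itself.
- cams.boxes_of(camera, thing): "rect" ([centre column, centre row, width, height] in pixels, round what is visible of it).
- cams.cut_out(camera, thing): "pixels" (384x512 bool, what is visible of it) and "rect" ([centre column, centre row, width, height] in pixels, round what is visible of it).
The state is a dict: "t": time; "qpos": joint angles; "qvel": joint speeds; "joint_torque": joint torques, N m; "ee_pos": TCP position; "orientation": TCP orientation; "ft_force": force on the tool from outside, world axes, zero at the start; "moment": the same for the moment, N m; "width": finger opening in mm; "grasp_force": force on a finger pad.
Only numpy, scipy, OpenCV 4.12 (cv2) and the standard library are available. Lean on these libraries where they do the work, as an engineer would, in place of code of your own. Each camera call takes 0.05 s, during which the arm holds its last target. There are 200 camera calls.

### The job

Put the upright bamboo scoop case into the tight row of boxes on the rack, right beside the knobbed sweets box on its bookend side: part the row there without taking boxes out, and slide the case down until it stands fully on the rack board, upright, square and in line with the others. Then push the bookend back by feel until the whole row is snug and is pressed firmly up against the fixed cheek (some 17 N on the bookend), and let go. Be gentle throughout, since the soft wood must not be pressed harder than about 25 N, and leave the burner, sake cup and tea caddy where they are.

Things in the scene. Friction and masses are not known exactly. Their poses are not given: they have to be found in the camera images.
- rack: Fixed dark wood rack, yaw varies: board 110 mm deep (x), y -128 to +135 mm, top at z 12 mm; origin on its underside. A fixed upright cheek ends the row at -y (top at z 91 mm); its place differs: inner face anywhere from y -90 to -110 mm, to be found by feel. The row stands along y on x = 0, its boxes and the bookend within 0.3 mm of one another; front and back are open. Friction varies.
- bookend (a joint): Sliding bookend at the rack's +y end; m along rack +y, 0 at the start, grows as the row opens. A friction brake keeps it where it is left: about 3 N to move it, plus 0.5 to 1.5 N friction per box pushed along. It meets a hard stop at 0.0335, where the case has 3.5 mm to spare or more; the force climbs steeply there. Closed up on the cheek with the case in, it reads 0.0085 to 0.0285.
- bookend_outer (a point): Middle of the bookend's outer (+y) face, 67 mm above the table, a place to push it back. The bookend is an upright dark wood plate 64 mm deep (x), 14 mm thick, top 88 mm above the table; a brass foot reaches 21 mm outwards, 7 mm high above the board. When all is snug some 17 N on the bookend (brake and friction included) presses the case enough.
- sweets_box: Cedar sweets box, 62 mm high, the only one with a round turned knob (16 mm across, top 74 mm above its underside) on its lid. It may be first, second or third from the cheek end. Loose, upright, 60 mm deep (its x) by 36 mm thick (its y, along the row); weight about 0.12 kg, varying. Origin: centre of its underside; z up, x and y parallel to the rack's at the start.
- bowl_box: Tea bowl box, 82 mm high plus two 4 mm cross battens on its lid. It may be first, second or third from the cheek end. Loose, upright, 60 mm deep (its x) by 36 mm thick (its y, along the row); weight about 0.12 kg, varying. Origin: centre of its underside; z up, x and y parallel to the rack's at the start.
- incense_box: Incense box, 71 mm high with a plain flat lid. It may be first, second or third from the cheek end. Loose, upright, 60 mm deep (its x) by 36 mm thick (its y, along the row); weight about 0.12 kg, varying. Origin: centre of its underside; z up, x and y parallel to the rack's at the start.
- end_box: Box 76 mm high plus one 5 mm high batten along its lid; always the last, next to the bookend. Loose, upright, 60 mm deep (its x) by 36 mm thick (its y, along the row); weight about 0.12 kg, varying. Origin: centre of its underside; z up, x and y parallel to the rack's at the start.
- scoop_case: Slim bamboo scoop case standing beside the rack: 56 mm deep (x) by 30 mm thick (y); body to 90 mm height, then a narrower cork stopper (46 by 22 mm) up to 100 mm; the lowest 7 mm are stepped in to 52 by 25 mm as a lead. About 0.15 kg, varying. Origin: centre of its underside, z up; it goes in with its y axis along the row (either way round). Yaw varies.
- burner: Bystander: three-legged bronze incense burner, 76 mm across, 80 mm high; origin at the centre of its underside.
- sake_cup: Bystander: small iron-glazed sake cup, 60 mm across, 45 mm high; origin at the centre of its underside.
- tea_caddy: Bystander: round dark tea caddy, 68 mm across, 66 mm high; origin at the centre of its underside.
Not all that is in view belongs to the job. What is shaped like the end_box but blue or yellow is not meant.

How it is judged:
By the outcome, as a careful person would: the job done as asked, in the order asked, and still so for the second after the job is handed in, with the robot touching nothing.
It also fails if it takes over 72 s, if anything falls off the work surface, if the arm or the gripper's body presses on something with over 40 N, if the wrist force passes 120 N, or if a joint passes its speed limit or range.

## Working session

There is one attempt and no reset: what is moved stays moved. The work goes in short steps, Python scripts to look and compute and a tool call to move; the robot and the scene stay as the last step left them, time stands still between calls to the robot, and variables do not carry over. Pictures are saved under pics/ and viewed, at most 10 in all, crops included, and the job is handed in when it is done.

Besides the shell and the picture viewer there is one more tool, called after ">>>" as a command line: name --argument value ..., lists and objects as JSON in quotes. move_arm: Moves the arm, as the interface text tells. Its arguments: {"type":"object","properties":{"steps":{"type":"array"}},"required":["steps"]}

```bash
ls; mkdir -p pics; python3 - <<'E'
from workcell import ctrl,cams
import cv2,numpy as np
print(ctrl.get_obs())
for n in("scene","top"):
    d=cams.get_image(n); cv2.imwrite(f"pics/{n}0.png",cv2.resize(d["image"][:,:,::-1],(800,600)))
    print(n,d["camera_matrix"],d["xyz"],d["rotation"])
    for th in("rack","bookend","sweets_box","bowl_box","incense_box","end_box","scoop_case"):
        print(th,[(round(b["p"],2),np.round(b["rect"],1)) for b in cams.boxes_of(n,th)[:3]])
E
```

```text
pics
{'t': 0.0, 'qpos': array([ 1.26800998e+00,  4.23809495e-01,  1.63070233e+00, -7.56745692e-06,
        1.08858559e+00, -1.89858551e-02]), 'qvel': array([-0.00049641,  0.00112081,  0.00064588, -0.00048289, -0.00071227,
        0.00109988]), 'joint_torque': array([ 4.01046564e-04, -5.44618106e+01, -2.73671186e+01,  6.43873564e-02,
        2.25736928e-02, -7.94667721e-05]), 'ee_pos': array([174.80569348, 599.47355723, 221.91641985]), 'orientation': array([-4.44259469e-01, -3.10978448e+00,  2.33465984e-03]), 'ft_force': array([ 0.16269181,  0.27284324, -0.80682044]), 'moment': array([ 0.06362861,  0.05378   , -0.03713157]), 'grasp_force': 0.0, 'width': 87.94538330441382}
scene [[389.22549881   0.         250.06958585]
 [  0.         389.22549881 196.91973116]
 [  0.           0.           1.        ]] [971.61442998 354.77167487 805.12199209] [-1.29499212 -2.46784553  0.72197651]
rack [(0.56, array([200.7, 196.2, 100. ,  70.7]))]
bookend [(0.92, array([215.4, 189.5,  30.1,  39.4]))]
sweets_box [(0.67, array([192.3, 173.6,  24.5,  32.9])), (0.24, array([144.9, 240.5,  35.9,  38.3]))]
b
[... 346 characters left out ...]
  37.8]))]
top [[495.55018696   0.         248.5162798 ]
 [  0.         495.55018696 184.10472728]
 [  0.           0.           1.        ]] [ 529.2626719    88.83615895 1133.09954496] [-2.14744906  2.18861904 -0.0752771 ]
rack [(0.56, array([325.5, 201.9, 118.3,  66.2])), (0.23, array([200.9, 246. ,  21.1,  30.4]))]
bookend [(0.86, array([297.3, 198.2,  22.8,  29.3])), (0.29, array([132.2, 189.8,  31. ,  31.1]))]
sweets_box [(0.59, array([331.2, 202.2,  17.3,  32.8]))]
bowl_box []
incense_box [(0.73, array([347.8, 205.2,  21. ,  28.8]))]
end_box [(0.95, array([313.2, 199.7,  20.1,  34.3])), (0.81, array([233.8, 203.6,  29.5,  29.5]))]
scoop_case [(0.7, array([201.1, 245.6,  22.2,  31.8]))]
```

View pics/scene0.png

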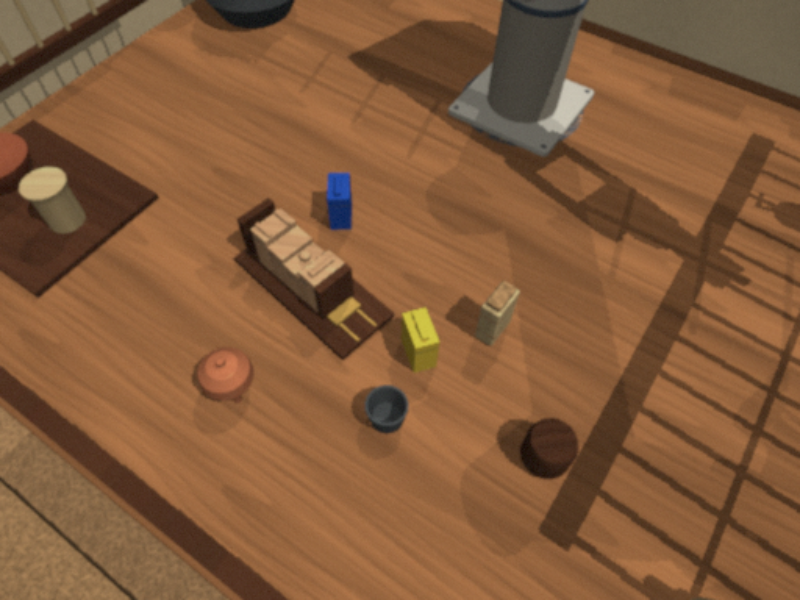

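View pics/top0.png

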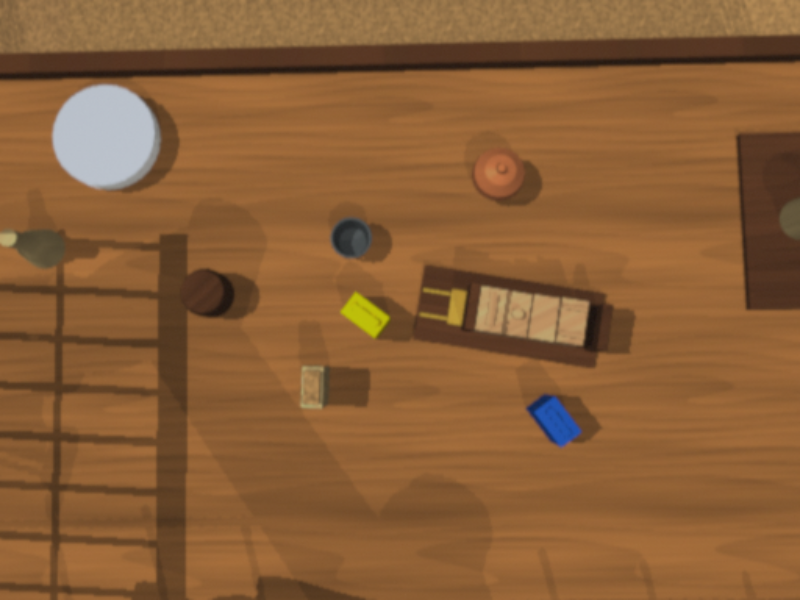

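The top view shows the row running left to right, which is world +y to −y. The order from the bookend is end box, sweets box (knob at about 518,313), then two boxes and the cheek at about 595,330. The case is at (313,387) and the yellow and blue look-alikes are off the rack. The gap therefore goes between the sweets box and the end box.

```bash
cat > h.py <<'E'
from workcell import ctrl,cams
import cv2,numpy as np
from scipy.spatial.transform import Rotation as R
def rot(r):
    r=np.array(r); return r if r.shape==(3,3) else R.from_rotvec(r).as_matrix()
def unp(d,px,z):
    px=np.atleast_2d(px).astype(float);K=d["camera_matrix"]
    v=np.c_[(px-K[:2,2])/[K[0,0],K[1,1]],np.ones(len(px))]@rot(d["rotation"]).T
    return np.array(d["xyz"])+v*((z-d["xyz"][2])/v[:,2])[:,None]
def wpose(o): return rot(o["orientation"]),np.array(o["ee_pos"])
def unpw(d,o,px,z):
    px=np.atleast_2d(px).astype(float);K=d["camera_matrix"]
    u=px-K[:2,2];r=np.linalg.norm(u,axis=1);th=r/K[0,0]
    v=np.c_[u/r[:,None]*np.sin(th)[:,None],np.cos(th)]
    M=np.array(d["mount"]);Rw,p=wpose(o)
    v=v@M[:3,:3].T@Rw.T; c=Rw@M[:3,3]+p
    return c+v*((z-c[2])/v[:,2])[:,None]
def projw(d,o,P):
    M=np.array(d["mount"]);Rw,p=wpose(o)
    q=((np.atleast_2d(P)-p)@Rw-M[:3,3])@M[:3,:3]
    th=np.arctan2(np.hypot(q[:,0],q[:,1]),q[:,2]);K=d["camera_matrix"]
    return K[:2,2]+K[0,0]*th[:,None]*q[:,:2]/np.hypot(q[:,0],q[:,1])[:,None]
def st():
    o=ctrl.get_obs();e=rot(o["orientation"])
    print("t",round(o["t"],2),"p",np.round(o["ee_pos"],2),"F",np.round(o["ft_force"],2),"w",round(o["width"],2),"g",round(o["grasp_force"],1))
    print("tool x",np.round(e[:,0],3),"y",np.round(e[:,1],3),"z",np.round(e[:,2],4));return o
E
python3 - <<'E'
from h import *
st()
d=cams.get_image("top")
c=unp(d,np.array([[427,267],[415,338],[606,294],[596,366]])*.64,12); print("board",np.round(c,1))
m=cams.cut_out("top","rack")[0]["pixels"]
r=cv2.minAreaRect(np.argwhere(m)[:,::-1].astype(np.float32)); print(r, np.round(unp(d,cv2.boxPoints(r),12),1))
for th,z in(("scoop_case",95),("sweets_box",74),("end_box",88),("incense_box",83),("bookend",60)):
    for a in cams.cut_out("top",th)[:1]:
        r=cv2.minAreaRect(np.argwhere(a["pixels"])[:,::-1].astype(np.float32))
        print(th,round(a["p"],2),r,np.round(unp(d,[r[0]],z),1))
E
```

```text
t 0.8 p [174.98 600.   222.72] F [ 0.03 -0.01 -0.08] w 87.61 g 0.0
tool x [-0.96  0.28  0.  ] y [0.28 0.96 0.  ] z [ 0.  0. -1.]
board [[ 656.7   51.2   12. ]
 [ 553.9   70.9   12. ]
 [ 612.2 -206.3   12. ]
 [ 509.  -187.6   12. ]]
((325.1952819824219, 202.3067169189453), (117.12902069091797, 50.22955322265625), 8.426968574523926) [[ 548.9   75.5   12. ]
 [ 661.4   56.4   12. ]
 [ 617.1 -204.2   12. ]
 [ 505.8 -183.    12. ]]
scoop_case 0.59 ((330.47998046875, 201.63999938964844), (16.404878616333008, 29.415645599365234), 8.130102157592773) [[580.2 -64.   95. ]]
sweets_box 0.65 ((330.40997314453125, 201.62998962402344), (17.677669525146484, 30.547012329101562), 8.130102157592773) [[581.2 -66.9  74. ]]
end_box 0.92 ((353.7683410644531, 269.0853576660156), (34.514404296875, 20.458763122558594), 51.34019470214844) [[ 439.4 -108.7   88. ]]
incense_box 0.79 ((347.66217041015625, 204.0270233154297), (18.412687301635742, 29.427419662475586), 9.462322235107422) [[ 575.  -101.8   83. ]]
bookend 0.86 ((296.2838134765625, 195.7972869873047), (18.248287200927734, 32.057804107666016), 9.462321281433105) [[596.    4.3  60. ]]
```

>>> move_arm --steps '[[[-1,-0.92,0],0,0],[[-1,-0.92,0],0,0],[[-1,-0.92,0],0,0],[[-1,-0.92,0],0,0],[[-1,-0.92,0],0,0],[[-1,-0.92,0],0,0],[[-1,-0.92,0],0,0],[[-1,-0.92,0],0,0],[[-1,-0.92,0],0,0],[[-1,-0.92,0],0,0],[[-1,-0.92,0],0,0],[[-1,-0.92,0],0,0],[[-1,-0.92,0],0,0],[[-1,-0.92,0],0,0],[[0,0,0],0,0],[[0,0,0],0,0]]'

```text
t: 2.48
ee_pos: [421.5, 191.7, 222.8]
orientation: [0.45, 3.109, 0.0]
ft_force: [-0.1, 1.0, -0.6]
width: 87.8
grasp_force: 0.0
```

```bash
python3 - <<'E'
from h import *
import pickle
o=st()
d=cams.get_image("wrist"); cv2.imwrite("pics/w1.png",cv2.resize(d["image"][:,:,::-1],(800,600)))
pickle.dump((o,d),open("w1.pkl","wb"))
print(d["camera_matrix"],np.round(d["mount"],3))
for th,z in(("scoop_case",95),("sweets_box",74),("end_box",88),("bookend",60)):
    for a in cams.cut_out("wrist",th)[:2]:
        r=cv2.minAreaRect(np.argwhere(a["pixels"])[:,::-1].astype(np.float32))
        print(th,round(a["p"],2),np.round(cv2.boxPoints(r),1).tolist(),np.round(unpw(d,o,[r[0]],z),1))
d=cams.get_image("top");print(unp(d,[[200.3,247.2]],100))
E
```

```text
t 2.48 p [421.51 191.68 222.81] F [-0.13  1.02 -0.63] w 87.77 g 0.0
tool x [-0.959  0.284 -0.   ] y [0.284 0.959 0.   ] z [ 2.e-04  3.e-04 -1.e+00]
[[297.31863964   0.         256.42193631]
 [  0.         297.31863964 197.59916361]
 [  0.           0.           1.        ]] [[-0.0000e+00 -9.6700e-01 -2.5400e-01  6.8283e+01]
 [ 1.0000e+00 -1.0000e-03  1.0000e-03  9.5600e-01]
 [-1.0000e-03 -2.5400e-01  9.6700e-01 -1.6144e+02]
 [ 0.0000e+00  0.0000e+00  0.0000e+00  1.0000e+00]]
scoop_case 0.97 [[269.79998779296875, 203.6999969482422], [296.5, 197.8000030517578], [311.29998779296875, 264.20001220703125], [284.6000061035156, 270.1000061035156]] [[477.1 213.9  95. ]]
end_box 0.72 [[227.10000610351562, 323.20001220703125], [240.6999969482422, 273.5], [288.70001220703125, 286.70001220703125], [275.20001220703125, 336.29998779296875]] [[558.6 154.3  88. ]]
end_box 0.59 [[43.0, 223.0], [90.0, 223.0], [90.0, 244.0], [43.0, 244.0]] [[407.8 -50.5  88. ]]
bookend 0.97 [[147.0, 342.0], [147.0, 305.0], [188.0, 305.0], [188.0, 342.0]] [[578.5  15.5  60. ]]
[[490.58264357 208.96017193 100.        ]]
```

View pics/w1.png

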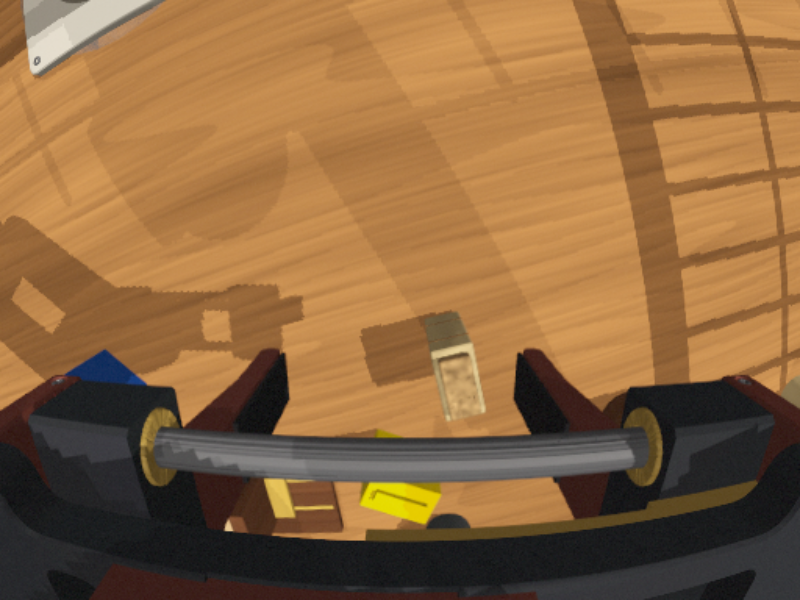

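The case's body top, at z = 90, has corners at about (433,357), (471,347), (485,411) and (447,419). The gripper's crossbar hides part of the rack.

```bash
python3 - <<'E'
from h import *
import pickle
o,d=pickle.load(open("w1.pkl","rb"))
c=unpw(d,o,np.array([[433,357],[471,347],[485,411],[447,419]])*.64,90)
print(np.round(c,1)); m=c.mean(0)
e=(c[2]+c[3]-c[0]-c[1])/2; f=(c[1]+c[2]-c[0]-c[3])/2
print(m,np.linalg.norm(e),np.degrees(np.arctan2(e[1],e[0])),np.linalg.norm(f),np.degrees(np.arctan2(f[1],f[0])))
E
```

```text
[[469.  201.8  90. ]
 [469.5 228.4  90. ]
 [520.1 226.8  90. ]
 [518.  199.   90. ]]
[494.13841314 213.99264101  90.        ] 49.82492135806657 -2.5276717392020935 27.22284114449249 87.16059400978484
```

>>> move_arm --steps '[[[-0.86,-0.97,0],0,0.3],[[-0.86,-0.97,0],0,0.6],[[-0.86,-0.97,0],0,0.66],[[-0.86,-0.97,0],0,0.66],[[-0.86,-0.97,0],0,0.66],[[-0.86,-0.97,0],0,0.66],[[-0.86,-0.97,0],0,0.66],[[-0.86,-0.97,0],0,0.66],[[-0.86,-0.97,0],0,0.66],[[-0.86,-0.97,0],0,0.66],[[-0.86,-0.97,0],0,0.66],[[0,0,0],1,0.66],[[0,0,0],1,0.66],[[0,0,0],1,0.66],[[0,0,0],1,0.66],[[0,0,0],1,0.66],[[0,0,0],1,0.66],[[0,0,0],1,0.66],[[0,0,0],1,0.66],[[0,0,0],1,0.66]]'

```text
t: 4.45
ee_pos: [573.3, -128.3, 222.5]
orientation: [-1.604, -2.701, 0.0]
ft_force: [-0.1, -0.1, -0.1]
width: 29.7
grasp_force: 0.0
```

>>> move_arm --steps '[[[0,0,0],1,0.66],[[0,0,0],1,0.66],[[0,0,0],1,0.66],[[0,0,0],1,0.66],[[0,0,0],1,0.66],[[0,0,0],1,0.66],[[0,0,0],1,0.66],[[0,0,0],0.66,0.66],[[0,0,0],0,0.66],[[0,0,0],0,0.66]]'

```text
t: 5.28
ee_pos: [573.3, -128.6, 222.6]
orientation: [-2.396, -2.032, 0.0]
ft_force: [0.3, -1.3, 0.9]
width: 29.7
grasp_force: 0.0
```

```bash
python3 - <<'E'
from h import *
import pickle
o=st()
d=cams.get_image("wrist"); cv2.imwrite("pics/w2.png",cv2.resize(d["image"][:,:,::-1],(800,600)))
pickle.dump((o,d),open("w2.pkl","wb"))
E
```

```text
t 5.28 p [ 573.27 -128.58  222.6 ] F [ 0.33 -1.34  0.92] w 29.69 g 0.0
tool x [0.163 0.987 0.   ] y [ 0.987 -0.163 -0.   ] z [-2.e-04  1.e-04 -1.e+00]
```

View pics/w2.png

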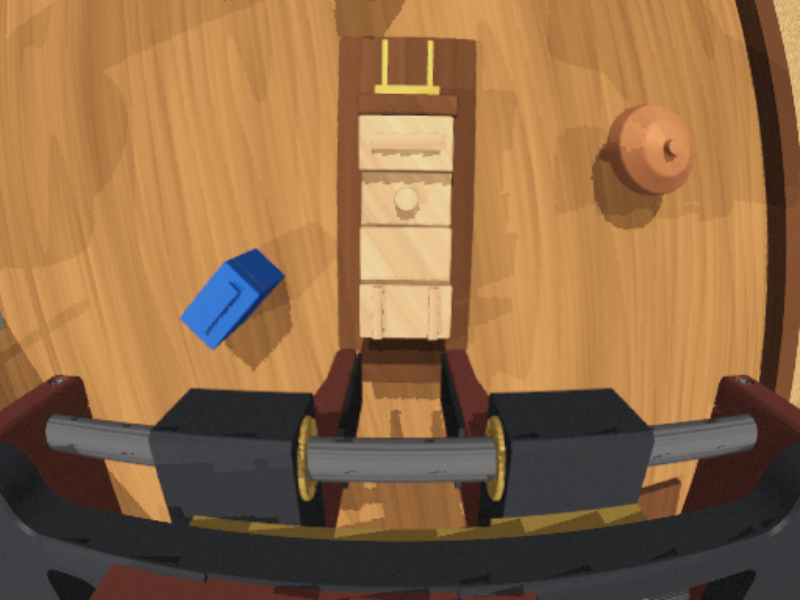

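From far to near, the picture shows the bookend (456,96), end box (406,143), sweets box with its knob (406,199), incense box (405,254) and bowl box (405,311). The cheek is hidden under the gripper.

```bash
python3 - <<'E'
from h import *
import pickle
o,d=pickle.load(open("w2.pkl","rb"))
R0,p=wpose(o)
for n,z,c in(("end",88,[[359,116],[454,116],[453,171],[359,170]]),("knob",86,[[406,199]]),("inc",83,[[361,227],[452,227],[451,282],[360,281]]),("bkend",88,[[359,96],[457,96],[456,114],[359,114]]),("bowl",94,[[360,285],[451,285],[451,339],[359,339]]),("board",12,[[342,39],[474,41]])):
    q=unpw(d,o,np.array(c)*.64,z); t=(q-p)@R0
    print(n,"world",np.round(q.mean(0),1),"tool",np.round(t[:,:2],1).tolist(),"mean",np.round(t.mean(0)[:2],1))
E
```

```text
end world [594.  -30.3  88. ] tool [[117.9, -25.3], [118.0, 34.5], [82.4, 33.9], [83.0, -25.4]] mean [100.3   4.4]
knob world [587.9 -65.9  86. ] tool [[64.2, 4.3]] mean [64.2  4.3]
inc world [ 582.1 -101.6   83. ] tool [[46.1, -24.8], [46.1, 34.2], [9.6, 34.2], [10.3, -26.1]] mean [28.   4.4]
bkend world [599.   -5.9  88. ] tool [[131.1, -25.3], [131.3, 36.5], [119.4, 35.8], [119.2, -25.3]] mean [125.3   5.4]
bowl world [ 575.7 -137.4   94. ] tool [[9.9, -25.1], [9.9, 33.1], [-26.5, 34.1], [-26.4, -26.6]] mean [-8.3  3.8]
board world [611.9  63.6  12. ] tool [[196.5, -46.2], [195.4, 59.9]] mean [196.    6.9]
```

>>> move_arm --steps '[[[0,0,0],0.08,0.66],[[0.9,0.05,0],0,0.66],[[0.9,0.05,0],0,0.66],[[0.9,0.05,0],0,0.66],[[0,0,1],0,0.66],[[0,0,1],0,0.66],[[0,0,1],0,0.66],[[0,0,1],0,0.66],[[0,0,0.8],0,0.66],[[0,0,0.5],0,0.66],[[0,0,0.44],0,0.66],[[0,0,0],0,0.66],[[0,0,0],0,0.66]]'

```text
t: 6.42
ee_pos: [588.7, -63.6, 79.3]
orientation: [-2.406, -2.02, 0.0]
ft_force: [-0.6, 0.2, 0.2]
width: 29.9
grasp_force: 0.0
```

```bash
python3 -c "
from h import *
st()"
```

```text
t 6.42 p [588.73 -63.61  79.28] F [-0.63  0.17  0.18] w 29.86 g 0.0
tool x [ 0.173  0.985 -0.   ] y [ 0.985 -0.173 -0.   ] z [-1.e-04  0.e+00 -1.e+00]
```

>>> move_arm --steps '[[[0.06,0,0],0,0.66],[[0.04,0,0],0,0.66],[[0,0,0],0,0.66]]'

```text
t: 6.67
ee_pos: [589.7, -61.0, 80.3]
orientation: [2.405, 2.02, 0.002]
ft_force: [-0.1, 0.2, 0.2]
width: 30.0
grasp_force: 0.0
```

>>> move_arm --steps '[[[0.03,0,0],0,0.66],[[0,0,0],0,0.66]]'

```text
t: 6.83
ee_pos: [589.4, -60.3, 79.8]
orientation: [2.405, 2.02, 0.001]
ft_force: [0.3, 0.1, 0.2]
width: 29.7
grasp_force: 0.0
```

>>> move_arm --steps '[[[0.03,0,0],0,0.66],[[0,0,0],0,0.66]]'

```text
t: 7.0
ee_pos: [589.4, -59.7, 79.4]
orientation: [2.405, 2.02, 0.0]
ft_force: [-0.3, -0.9, 0.1]
width: 29.9
grasp_force: 0.3
```

>>> move_arm --steps '[[[0.03,0,0],0,0.66],[[0,0,0],0,0.66]]'

```text
t: 7.17
ee_pos: [589.5, -59.3, 79.4]
orientation: [2.405, 2.02, -0.0]
ft_force: [0.1, -3.3, 1.1]
width: 29.6
grasp_force: 1.8
```

>>> move_arm --steps '[[[0.03,0,0],0,0.66],[[0,0,0],0,0.66]]'

```text
t: 7.33
ee_pos: [589.6, -58.5, 79.3]
orientation: [2.406, 2.02, -0.0]
ft_force: [-0.9, -4.2, 3.3]
width: 30.0
grasp_force: 2.3
```

>>> move_arm --steps '[[[0.03,0,0],0,0.66],[[0,0,0],0,0.66]]'

```text
t: 7.5
ee_pos: [589.8, -57.6, 79.3]
orientation: [2.406, 2.02, 0.0]
ft_force: [-0.6, -4.9, 2.8]
width: 29.8
grasp_force: 2.3
```

>>> move_arm --steps '[[[0.06,0,0],0,0.66],[[0.06,0,0],0,0.66],[[0.06,0,0],0,0.66],[[0.06,0,0],0,0.66],[[0.06,0,0],0,0.66],[[0.06,0,0],0,0.66],[[0,0,0],0,0.66]]'

```text
t: 8.08
ee_pos: [591.4, -48.2, 79.2]
orientation: [2.406, 2.02, 0.001]
ft_force: [0.1, -3.1, 1.6]
width: 29.6
grasp_force: 1.6
```

>>> move_arm --steps '[[[0.06,0,0],0,0.66],[[0.06,0,0],0,0.66],[[0.06,0,0],0,0.66],[[0.06,0,0],0,0.66],[[0.06,0,0],0,0.66],[[0.06,0,0],0,0.66],[[0,0,0],0,0.66]]'

```text
t: 8.67
ee_pos: [592.9, -39.4, 79.2]
orientation: [2.406, 2.02, 0.0]
ft_force: [0.3, -3.9, 2.4]
width: 30.1
grasp_force: 1.6
```

```bash
python3 - <<'E'
from h import *
import pickle
o=st()
d=cams.get_image("wrist"); cv2.imwrite("pics/w3.png",cv2.resize(d["image"][:,:,::-1],(800,600)))
pickle.dump((o,d),open("w3.pkl","wb"))
E
```

```text
t 8.67 p [592.9  -39.41  79.2 ] F [ 0.28 -3.91  2.44] w 30.08 g 1.6
tool x [0.173 0.985 0.   ] y [ 0.985 -0.173  0.   ] z [ 3.e-04  1.e-04 -1.e+00]
```

View pics/w3.png

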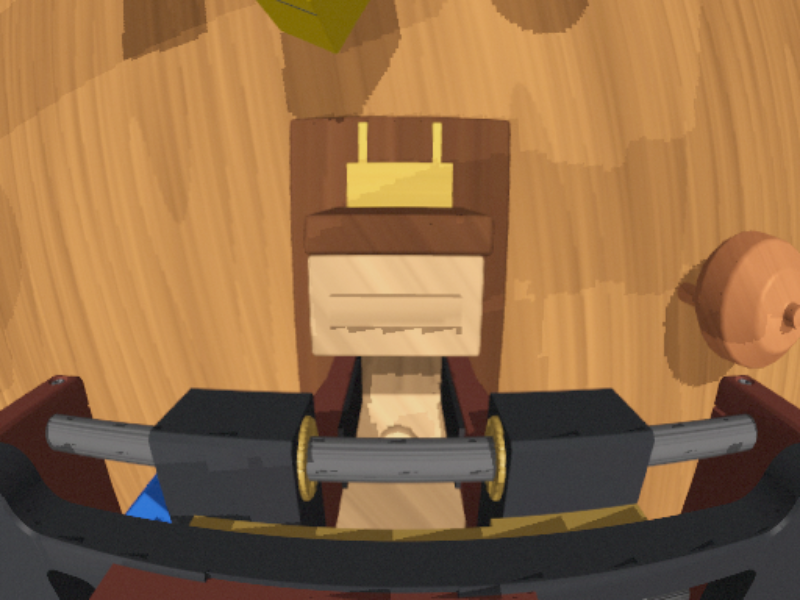

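The end box is sliding upright with the bookend against it, and the gap is opening behind the fingers. I'll continue towards the stop.

>>> move_arm --steps '[[[0.06,0,0],0,0.66],[[0.06,0,0],0,0.66],[[0.06,0,0],0,0.66],[[0.06,0,0],0,0.66],[[0.06,0,0],0,0.66],[[0.06,0,0],0,0.66],[[0.03,0,0],0,0.66],[[0,0,0],0,0.66]]'

```text
t: 9.38
ee_pos: [594.5, -29.8, 79.2]
orientation: [-2.406, -2.02, -0.0]
ft_force: [0.7, -3.0, 1.8]
width: 29.8
grasp_force: 1.5
```

>>> move_arm --steps '[[[0.03,0,0],0,0.66],[[0.03,0,0],0,0.66],[[0,0,0],0,0.66]]'

```text
t: 9.63
ee_pos: [594.7, -28.6, 79.2]
orientation: [-2.406, -2.02, 0.0]
ft_force: [1.3, -4.1, 2.8]
width: 29.9
grasp_force: 1.9
```

>>> move_arm --steps '[[[0.03,0,0],0,0.66],[[0,0,0],0,0.66]]'

```text
t: 9.8
ee_pos: [594.8, -27.8, 79.2]
orientation: [-2.406, -2.02, 0.0]
ft_force: [1.2, -3.6, 1.7]
width: 29.9
grasp_force: 2.1
```

```bash
python3 -c "
from h import *
o=st()
print((np.array(o['ee_pos'])-[589.45,-59.5,79])@rot(o['orientation']))"
```

```text
t 9.8 p [594.78 -27.82  79.19] F [ 1.19 -3.62  1.73] w 29.93 g 2.1
tool x [0.173 0.985 0.   ] y [ 0.985 -0.173 -0.   ] z [-0.  0. -1.]
[32.12054036 -0.22467204 -0.19015759]
```

>>> move_arm --steps '[[[0.03,0,0],0,0.66],[[0,0,0],0,0.66]]'

```text
t: 9.97
ee_pos: [594.9, -27.1, 79.2]
orientation: [2.406, 2.02, 0.0]
ft_force: [-0.7, -5.9, 2.6]
width: 29.8
grasp_force: 2.1
```

>>> move_arm --steps '[[[0.02,0,0],0,0.66],[[0,0,0],0,0.66]]'

```text
t: 10.13
ee_pos: [595.0, -26.6, 79.2]
orientation: [-2.406, -2.02, 0.0]
ft_force: [0.9, -4.8, 2.0]
width: 29.9
grasp_force: 2.2
```

>>> move_arm --steps '[[[-0.1,0,0],0,0.66],[[0,0,0],0,0.66],[[0,0,-1],0,0.66],[[0,0,-1],0,0.66],[[0,0,-1],0,0.66],[[0,0,-1],0,0.66],[[0,0,-1],0,0.4],[[0.977,-0.63,0],0,0],[[0.977,-0.63,0],0,0],[[0.977,-0.63,0],0,0],[[0.977,-0.63,0],0,0],[[0.977,-0.63,0],0,0],[[0.977,-0.63,0],0,0],[[0.977,-0.63,0],0,0],[[0.977,-0.63,0],0,0],[[0.977,-0.63,0],0,0],[[0,0,0],-1,0],[[0,0,0],-1,0],[[0,0,0],-1,0],[[0,0,0],-1,0]]'

```text
t: 11.8
ee_pos: [492.0, 212.5, 203.7]
orientation: [-2.011, -2.412, 0.001]
ft_force: [-0.5, 0.6, -0.0]
width: 88.0
grasp_force: 0.0
```

>>> move_arm --steps '[[[0,0,0],-1,0],[[0,0,0],-1,0],[[0,0,0],-1,0],[[0,0,0],-1,0],[[0,0,0],-1,0],[[0,0,0],-1,0],[[0,0,0],-1,0],[[0,0,0],-1,0],[[0,0,0],-1,0],[[0,0,0],-1,0],[[0,0,0],-1,0],[[0,0,0],-1,0],[[0,0,0],-1,0],[[0,0,0],-1,0],[[0,0,0],-1,0],[[0,0,0],-0.5,0],[[0,0,0],0,0]]'

```text
t: 13.22
ee_pos: [492.3, 212.1, 203.8]
orientation: [-0.065, -3.14, -0.0]
ft_force: [0.4, 0.0, 0.3]
width: 87.8
grasp_force: 0.0
```

```bash
python3 - <<'E'
from h import *
import pickle
o=st()
print(o["qpos"])
d=cams.get_image("wrist"); cv2.imwrite("pics/w4.png",cv2.resize(d["image"][:,:,::-1],(800,600)))
pickle.dump((o,d),open("w4.pkl","wb"))
E
```

```text
t 13.22 p [492.27 212.12 203.78] F [0.43 0.04 0.3 ] w 87.76 g 0.0
tool x [-0.999  0.041  0.001] y [0.041 0.999 0.   ] z [-1.4e-03  2.0e-04 -1.0e+00]
[ 3.84261627e-01  3.18139425e-01  1.84166860e+00  8.07552702e-04
  9.83025443e-01 -1.14574987e+00]
```

View pics/w4.png

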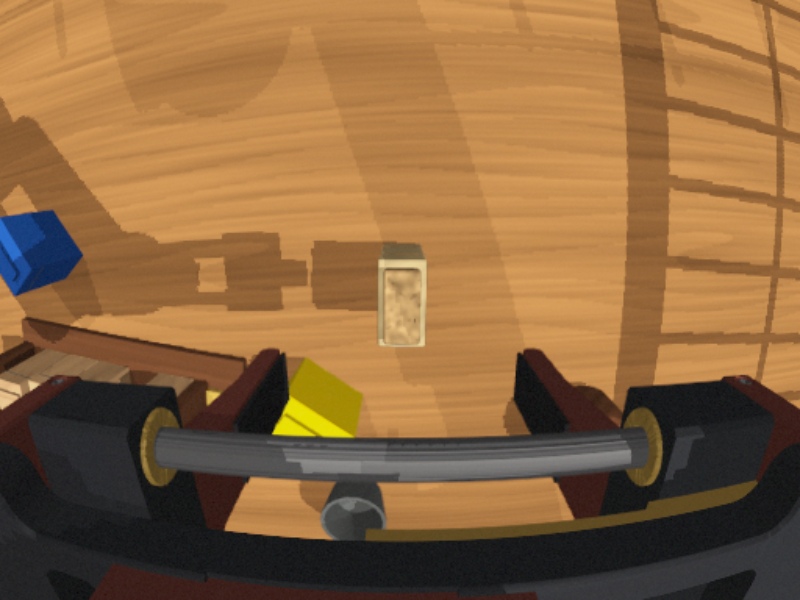

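The case appears square between the fingers, with its body top spanning (377–427, 261–346). The yellow box lies beyond it at (320,400).

```bash
python3 - <<'E'
from h import *
import pickle
o,d=pickle.load(open("w4.pkl","rb"))
R0,p=wpose(o)
for n,z,c in(("case",90,[[377,261],[427,261],[425,346],[378,346]]),("yel",76,[[306,360],[363,397],[353,438]])):
    q=unpw(d,o,np.array(c)*.64,z); t=(q-p)@R0
    print(n,np.round(q.mean(0),1),np.round(t[:,:2],1).tolist(),"mean",np.round(t.mean(0)[:2],1))
E
```

```text
case [493.6 213.7  90. ] [[25.4, -13.2], [25.4, 16.8], [-28.3, 16.3], [-28.3, -13.2]] mean [-1.4  1.7]
yel [562.9 168.9  76. ] [[-43.5, -62.9], [-70.5, -24.9], [-103.5, -33.2]] mean [-72.5 -40.3]
```

>>> move_arm --steps '[[[-0.06,0.07,1],0,0],[[0,0,1],0,0],[[0,0,1],0,0],[[0,0,1],0,0],[[0,0,1],0,0],[[0,0,1],0,0],[[0,0,0.6],0,0.3],[[0,0,0.35],0,0.5],[[0,0,0],0,0.6],[[0,0,0],0,0.63],[[0,0,0],0,0.65],[[0,0,0],0,0.66],[[0,0,0],0,0.665],[[0,0,0],0,0.67],[[0,0,0],0,0.67],[[0,0,0],0,0.67]]'

```text
t: 14.6
ee_pos: [494.8, 213.6, 30.8]
orientation: [0.067, 3.14, 0.0]
ft_force: [-0.0, -1.8, 2.6]
width: 30.1
grasp_force: 30.0
```

```bash
python3 -c "
from h import *
o=st()"
```

```text
t 14.6 p [494.78 213.62  30.84] F [-0.03 -1.79  2.62] w 30.11 g 30.0
tool x [-0.999  0.043 -0.001] y [0.043 0.999 0.   ] z [ 6.e-04  1.e-04 -1.e+00]
```

>>> move_arm --steps '[[[0,0,0],0,0.3],[[0,0,0],0,0],[[0,0,0],0,0],[[0,0,-0.8],0,0],[[0,0,-0.8],0,0],[[0,0,-0.8],0,0],[[0,0,0],1,0],[[0,0,0],1,0],[[0,0,0],1,0],[[0,0,0],1,0],[[0,0,0],1,0],[[0,0,0],1,0],[[0,0,0],1,0],[[0,0,0],1,0],[[0,0,0],1,0],[[0,0,0],1,0],[[0,0,0],1,0],[[0,0,0],1,0],[[0,0,0],1,0],[[0,0,0],1,0]]'

```text
t: 16.27
ee_pos: [494.4, 213.6, 90.3]
orientation: [-1.862, -2.53, 0.0]
ft_force: [-0.1, -0.0, 0.4]
width: 87.8
grasp_force: 0.0
```

>>> move_arm --steps '[[[0,0,0],1,0],[[0,0,0],1,0],[[0,0,0],1,0],[[0,0,0],1,0],[[0,0,0],0,0],[[0,0,0],0,0]]'

```text
t: 16.77
ee_pos: [494.5, 213.6, 90.3]
orientation: [-2.266, -2.176, 0.0]
ft_force: [-0.2, -0.2, 0.1]
width: 87.6
grasp_force: 0.0
```

```bash
python3 -c "
from h import *
o=st()"
```

```text
t 16.77 p [494.49 213.57  90.33] F [-0.17 -0.23  0.07] w 87.55 g 0.0
tool x [ 0.04   0.999 -0.   ] y [ 0.999 -0.04  -0.   ] z [-2.e-04 -1.e-04 -1.e+00]
```

>>> move_arm --steps '[[[0,0,0.8],0,0],[[0,0,0.8],0,0],[[0,0,0.38],0,0.2],[[0,0,0],0,0.3],[[0,0,0],0,0.35],[[0,0,0],0,0.4],[[0,0,0],0,0.45],[[0,0,0],0,0.45],[[0,0,0],0,0.45],[[0,0,-0.3],0,0.45],[[0,0,-0.8],0,0.45],[[0,0,-0.8],0,0.45],[[0,0,-0.8],0,0.45],[[0,0,-0.8],0,0.45],[[0,0,-0.8],0,0.45],[[0,0,-0.3],0,0.45],[[0,0,0],0,0.45],[[0,0,0],0,0.45]]'

```text
t: 18.27
ee_pos: [494.4, 213.5, 155.9]
orientation: [2.268, 2.173, 0.001]
ft_force: [-0.1, 0.1, -1.7]
width: 55.9
grasp_force: 30.0
```

```bash
python3 -c "
from h import *
o=st()
R0,p=wpose(o)
print(((np.array([593.6,-33.2,0])-p)@R0)/25)"
```

```text
t 18.27 p [494.45 213.52 155.92] F [-0.09  0.06 -1.68] w 55.9 g 30.0
tool x [0.043 0.999 0.   ] y [ 0.999 -0.043  0.   ] z [ 5.e-04  1.e-04 -1.e+00]
[-9.69056323  4.38334013  6.2371604 ]
```

>>> move_arm --steps '[[[-0.808,0.365,0],0,0.45],[[-0.808,0.365,0],0,0.45],[[-0.808,0.365,0],0,0.45],[[-0.808,0.365,0],0,0.45],[[-0.808,0.365,0],0,0.45],[[-0.808,0.365,0],0,0.45],[[-0.808,0.365,0],0,0.45],[[-0.808,0.365,0],0,0.45],[[-0.808,0.365,0],0,0.45],[[-0.808,0.365,0],0,0.45],[[-0.808,0.365,0],0,0.45],[[-0.808,0.365,0],0,0.45],[[0,0,0],0.75,0.45],[[0,0,0],0.73,0.45],[[0,0,0],0,0.45],[[0,0,0],0,0.45],[[0,0,0],0,0.45]]'

```text
t: 19.68
ee_pos: [592.9, -33.1, 154.9]
orientation: [-2.401, -2.024, 0.002]
ft_force: [0.2, 0.1, -1.6]
width: 55.9
grasp_force: 30.0
```

```bash
python3 - <<'E'
from h import *
import pickle
o=st()
R0,p=wpose(o)
print(((np.array([593.6,-33.2,0])-p)@R0))
d=cams.get_image("wrist"); cv2.imwrite("pics/w5.png",cv2.resize(d["image"][:,:,::-1],(800,600)))
pickle.dump((o,d),open("w5.pkl","wb"))
E
```

```text
t 19.68 p [592.93 -33.06 154.94] F [ 0.16  0.11 -1.65] w 55.92 g 30.0
tool x [ 0.169  0.986 -0.   ] y [ 0.986 -0.169 -0.002] z [-1.7e-03  1.0e-04 -1.0e+00]
[-1.35037694e-04  9.43107233e-01  1.54937855e+02]
```

View pics/w5.png

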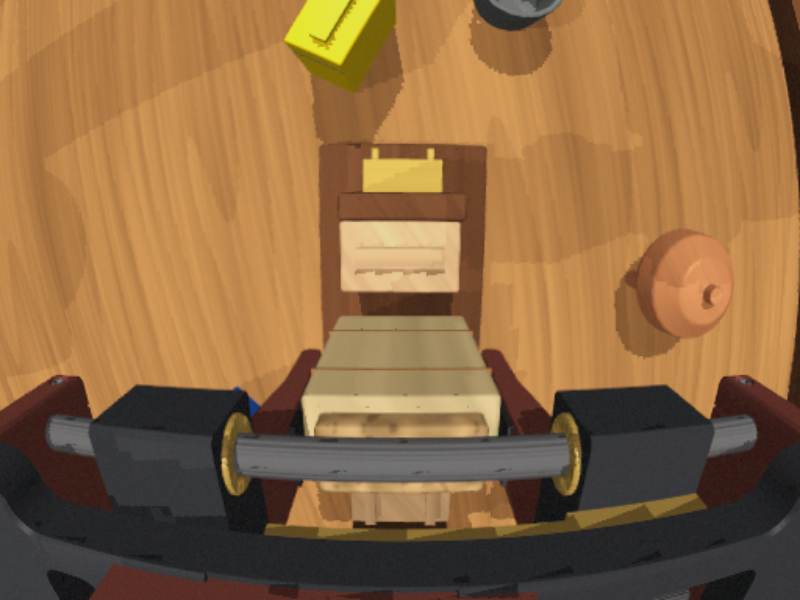

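The case is held above the gap. The end box's near top edge runs from (341,291) to (459,293), and the board is visible in front of it.

```bash
python3 - <<'E'
from h import *
import pickle
o,d=pickle.load(open("w5.pkl","rb"))
R0,p=wpose(o)
for n,z,c in(("end",88,[[341,222],[461,223],[459,293],[341,291]]),("board",12,[[321,144],[486,147],[320,300],[481,310]]),("case step z~122",119,[[335,317],[466,317]])):
    q=unpw(d,o,np.array(c)*.64,z); t=(q-p)@R0
    print(n,np.round(t[:,:2],1).tolist(),"mean",np.round(t.mean(0)[:2],1))
E
```

```text
end [[54.5, -28.5], [54.0, 30.6], [18.6, 30.4], [19.6, -29.3]] mean [36.6  0.8]
board [[101.3, -51.0], [99.4, 56.5], [-3.4, -54.1], [-10.5, 55.8]] mean [46.7  1.8]
case step z~122 [[14.6, -28.3], [14.6, 29.9]] mean [14.6  0.8]
```

>>> move_arm --steps '[[[0.02,0.03,0.3],0.06,0.45],[[0,0,0.5],0,0.45],[[0,0,0.4],0,0.45],[[0,0,0.16],0,0.45],[[0,0,0],0,0.45],[[0,0,0],0,0.45],[[0,0,0],0,0.45]]'

```text
t: 20.32
ee_pos: [594.6, -32.9, 122.0]
orientation: [2.409, 2.016, 0.0]
ft_force: [0.7, 0.1, -1.6]
width: 55.7
grasp_force: 30.0
```

>>> move_arm --steps '[[[0.06,0,0],0,0.45],[[0.04,0,0],0,0.45],[[0,0,0],0,0.45],[[0,0,0],0,0.45]]'

```text
t: 20.65
ee_pos: [595.1, -30.4, 122.3]
orientation: [2.409, 2.016, 0.001]
ft_force: [0.1, 0.3, -1.7]
width: 56.2
grasp_force: 30.0
```

>>> move_arm --steps '[[[0.04,0,0],0,0.45],[[0,0,0],0,0.45]]'

```text
t: 20.82
ee_pos: [595.0, -29.9, 122.1]
orientation: [2.408, 2.016, -0.001]
ft_force: [-1.1, -3.4, -0.3]
width: 56.0
grasp_force: 30.0
```

>>> move_arm --steps '[[[0.03,0,0],0,0.45],[[0,0,0],0,0.45]]'

```text
t: 20.98
ee_pos: [595.1, -29.7, 122.1]
orientation: [2.408, 2.016, -0.002]
ft_force: [-1.2, -5.8, 0.7]
width: 55.7
grasp_force: 30.0
```

>>> move_arm --steps '[[[-0.156,0,0],0,0.45],[[0,0,0],0,0.45],[[0,0,0.15],0,0.45],[[0,0,0.15],0,0.45],[[0,0,0],0,0.45],[[0,0,0],0,0.45]]'

```text
t: 21.48
ee_pos: [594.1, -32.3, 113.9]
orientation: [-2.409, -2.016, 0.001]
ft_force: [0.4, -0.2, -1.9]
width: 55.6
grasp_force: 30.0
```

>>> move_arm --steps '[[[0,0,0.15],0,0.45],[[0,0,0.15],0,0.45],[[0,0,0],0,0.45],[[0,0,0],0,0.45]]'

```text
t: 21.82
ee_pos: [594.2, -32.5, 106.5]
orientation: [-2.409, -2.016, 0.001]
ft_force: [-0.1, 0.2, -2.0]
width: 56.1
grasp_force: 30.0
```

>>> move_arm --steps '[[[0,0,0.15],0,0.45],[[0,0,0.15],0,0.45],[[0,0,0],0,0.45],[[0,0,0],0,0.45]]'

```text
t: 22.15
ee_pos: [594.2, -32.6, 99.1]
orientation: [-2.409, -2.016, 0.001]
ft_force: [0.5, 0.2, -2.2]
width: 56.0
grasp_force: 30.0
```

>>> move_arm --steps '[[[-0.03,0,0.15],0,0.45],[[0,0,0.2],0,0.45],[[0,0,0.2],0,0.45],[[0,0,0.2],0,0.45],[[0,0,0],0,0.45],[[0,0,0],0,0.45]]'

```text
t: 22.65
ee_pos: [593.9, -33.3, 80.1]
orientation: [-2.409, -2.016, 0.001]
ft_force: [-0.4, -0.2, -1.2]
width: 55.8
grasp_force: 30.0
```

>>> move_arm --steps '[[[0,0,0.2],0,0.45],[[0,0,0.2],0,0.45],[[0,0,0.2],0,0.45],[[0,0,0.1],0,0.45],[[0,0,0],0,0.45],[[0,0,0],0,0.45]]'

```text
t: 23.15
ee_pos: [594.1, -33.3, 62.9]
orientation: [-2.409, -2.016, 0.001]
ft_force: [0.6, 0.1, -2.0]
width: 55.6
grasp_force: 30.0
```

>>> move_arm --steps '[[[0,0,0.1],0,0.45],[[0,0,0.06],0,0.45],[[0,0,0],0,0.45],[[0,0,0],0,0.45]]'

```text
t: 23.48
ee_pos: [594.3, -33.3, 59.2]
orientation: [-2.409, -2.016, 0.0]
ft_force: [0.6, 0.3, -2.1]
width: 55.9
grasp_force: 30.0
```

Sliding freely. Now for the touchdown.

>>> move_arm --steps '[[[0,0,0.06],0,0.45],[[0,0,0.06],0,0.45],[[0,0,0],0,0.45],[[0,0,0],0,0.45]]'

```text
t: 23.82
ee_pos: [594.2, -33.3, 56.1]
orientation: [-2.409, -2.016, 0.0]
ft_force: [0.9, 0.2, -0.7]
width: 56.0
grasp_force: 30.0
```

>>> move_arm --steps '[[[0,0,0.04],0,0.45],[[0,0,0],0,0.45],[[0,0,0],0,0.45]]'

```text
t: 24.07
ee_pos: [594.3, -33.3, 55.1]
orientation: [-2.409, -2.016, 0.0]
ft_force: [0.5, -0.3, -2.1]
width: 55.6
grasp_force: 30.0
```

>>> move_arm --steps '[[[0,0,0.04],0,0.45],[[0,0,0],0,0.45],[[0,0,0],0,0.45]]'

```text
t: 24.32
ee_pos: [594.3, -33.3, 54.1]
orientation: [-2.409, -2.016, 0.0]
ft_force: [-0.1, 0.3, -1.8]
width: 56.0
grasp_force: 30.0
```

>>> move_arm --steps '[[[0,0,0.03],0,0.45],[[0,0,0],0,0.45],[[0,0,0],0,0.45]]'

```text
t: 24.57
ee_pos: [594.4, -33.3, 53.8]
orientation: [2.409, 2.016, 0.0]
ft_force: [-2.7, -0.3, 3.5]
width: 55.8
grasp_force: 30.0
```

>>> move_arm --steps '[[[0,0,0],0,0.38],[[0,0,0],0,0.3],[[0,0,0],0,0.1],[[0,0,0],0,0],[[0,0,0],0,0],[[0,0,-0.5],0,0],[[0,0,-0.9],0,0],[[0,0,-0.9],0,0],[[0,0,-0.9],0,0],[[0.9,0,0],0,0],[[0.9,0,0],0,0.5],[[0.9,0,0],0,1],[[0.6,0,0],0,1],[[0,0,0],0,1],[[0,0,0],0,1]]'

```text
t: 25.82
ee_pos: [608.9, 48.4, 133.7]
orientation: [2.407, 2.018, -0.0]
ft_force: [-0.2, -0.3, -0.9]
width: 58.2
grasp_force: 0.0
```

```bash
python3 - <<'E'
from h import *
import pickle
o=st()
d=cams.get_image("top")
m=d["image"][140:260,250:400,::-1]; a=cv2.resize(m,(750,600),interpolation=cv2.INTER_CUBIC); cv2.imwrite("pics/t6.png",a)
E
```

```text
t 25.82 p [608.87  48.4  133.73] F [-0.21 -0.31 -0.9 ] w 58.19 g 0.0
tool x [ 0.175  0.985 -0.   ] y [ 0.985 -0.175  0.   ] z [ 1.e-04 -3.e-04 -1.e+00]
```

View pics/t6.png

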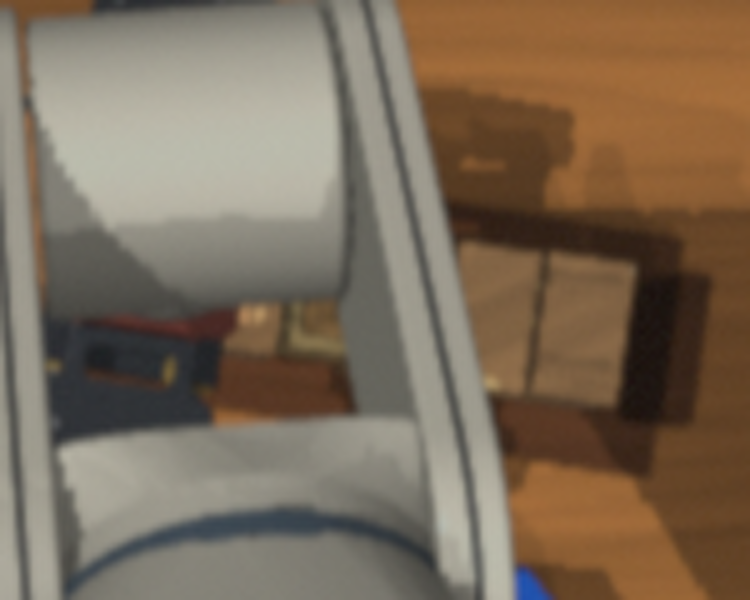

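The arm hides most of the row. The case is standing between the end box and the sweets box at about (300,330). I'll lower the shut fingers beyond the bookend.

>>> move_arm --steps '[[[0,0,0.9],0,1],[[0,0,0.9],0,1],[[0,0,0.8],0,1],[[0,0,0.47],0,1],[[0,0,0],0,1],[[0,0,0],0,1]]'

```text
t: 26.37
ee_pos: [608.5, 47.2, 56.4]
orientation: [-2.41, -2.015, 0.002]
ft_force: [0.2, -0.2, -0.3]
width: 13.8
grasp_force: 0.0
```

>>> move_arm --steps '[[[-0.08,0,0],0,1],[[-0.06,0,0],0,1],[[-0.04,0,0],0,1],[[0,0,0],0,1],[[0,0,0],0,1]]'

```text
t: 26.78
ee_pos: [608.9, 43.6, 57.6]
orientation: [2.409, 2.015, 0.003]
ft_force: [1.3, 2.8, 1.8]
width: 0.4
grasp_force: 1.2
```

>>> move_arm --steps '[[[-0.04,0,0],0,1],[[-0.04,0,0],0,1],[[-0.04,0,0],0,1],[[0,0,0],0,1]]'

```text
t: 27.12
ee_pos: [608.1, 40.6, 57.1]
orientation: [2.409, 2.015, 0.002]
ft_force: [1.9, 3.3, 2.7]
width: 0.7
grasp_force: 2.4
```

>>> move_arm --steps '[[[-0.04,0,0],0,1],[[-0.04,0,0],0,1],[[-0.04,0,0],0,1],[[0,0,0],0,1]]'

```text
t: 27.45
ee_pos: [607.6, 38.0, 57.0]
orientation: [2.409, 2.016, 0.002]
ft_force: [2.0, 6.5, 3.6]
width: 0.5
grasp_force: 3.2
```

>>> move_arm --steps '[[[-0.04,0,0],0,1],[[-0.04,0,0],0,1],[[0,0,0],0,1]]'

```text
t: 27.7
ee_pos: [607.3, 36.1, 57.0]
orientation: [2.409, 2.016, 0.002]
ft_force: [2.1, 6.1, 4.9]
width: 0.4
grasp_force: 3.3
```

>>> move_arm --steps '[[[-0.04,0,0],0,1],[[-0.04,0,0],0,1],[[0,0,0],0,1]]'

```text
t: 27.95
ee_pos: [606.9, 34.1, 57.0]
orientation: [2.409, 2.016, 0.002]
ft_force: [2.5, 5.8, 3.9]
width: 0.2
grasp_force: 3.3
```

>>> move_arm --steps '[[[-0.04,0,0],0,1],[[-0.04,0,0],0,1],[[0,0,0],0,1]]'

```text
t: 28.2
ee_pos: [606.6, 32.1, 57.0]
orientation: [2.409, 2.016, 0.002]
ft_force: [2.5, 6.2, 4.4]
width: 0.3
grasp_force: 3.3
```

>>> move_arm --steps '[[[-0.03,0,0],0,1],[[-0.03,0,0],0,1],[[0,0,0],0,1]]'

```text
t: 28.45
ee_pos: [606.3, 30.7, 57.0]
orientation: [2.409, 2.016, 0.002]
ft_force: [1.9, 6.3, 4.8]
width: 0.5
grasp_force: 3.4
```

>>> move_arm --steps '[[[-0.03,0,0],0,1],[[-0.03,0,0],0,1],[[0,0,0],0,1]]'

```text
t: 28.7
ee_pos: [606.1, 29.2, 57.1]
orientation: [2.409, 2.016, 0.002]
ft_force: [1.1, 6.0, 4.4]
width: 0.4
grasp_force: 3.4
```

>>> move_arm --steps '[[[-0.03,0,0],0,1],[[-0.03,0,0],0,1],[[0,0,0],0,1]]'

```text
t: 28.95
ee_pos: [605.8, 27.8, 57.1]
orientation: [2.409, 2.016, 0.002]
ft_force: [2.1, 6.9, 4.6]
width: 0.3
grasp_force: 3.4
```

>>> move_arm --steps '[[[-0.03,0,0],0,1],[[-0.03,0,0],0,1],[[0,0,0],0,1]]'

```text
t: 29.2
ee_pos: [605.5, 26.2, 57.0]
orientation: [2.409, 2.016, 0.002]
ft_force: [2.6, 7.2, 4.2]
width: 0.4
grasp_force: 3.4
```

>>> move_arm --steps '[[[-0.03,0,0],0,1],[[-0.03,0,0],0,1],[[0,0,0],0,1]]'

```text
t: 29.45
ee_pos: [605.3, 24.8, 57.1]
orientation: [2.409, 2.016, 0.002]
ft_force: [1.5, 6.1, 3.8]
width: 0.2
grasp_force: 3.4
```

>>> move_arm --steps '[[[-0.03,0,0],0,1],[[-0.03,0,0],0,1],[[0,0,0],0,1]]'

```text
t: 29.7
ee_pos: [605.0, 23.3, 57.0]
orientation: [2.409, 2.016, 0.002]
ft_force: [2.2, 6.8, 2.6]
width: 0.8
grasp_force: 3.4
```

>>> move_arm --steps '[[[-0.03,0,0],0,1],[[-0.02,0,0],0,1],[[0,0,0],0,1]]'

```text
t: 29.95
ee_pos: [604.8, 22.1, 57.0]
orientation: [2.409, 2.016, 0.002]
ft_force: [1.9, 6.2, 4.1]
width: 0.3
grasp_force: 3.4
```

>>> move_arm --steps '[[[-0.03,0,0],0,1],[[-0.02,0,0],0,1],[[0,0,0],0,1]]'

```text
t: 30.2
ee_pos: [604.6, 20.9, 57.0]
orientation: [2.409, 2.016, 0.002]
ft_force: [0.9, 6.9, 4.3]
width: 0.4
grasp_force: 3.7
```

>>> move_arm --steps '[[[-0.03,0,0],0,1],[[-0.02,0,0],0,1],[[0,0,0],0,1]]'

```text
t: 30.45
ee_pos: [604.6, 20.9, 57.1]
orientation: [-2.41, -2.015, -0.005]
ft_force: [2.4, 13.7, 2.8]
width: 0.2
grasp_force: 6.9
```

>>> move_arm --steps '[[[-0.03,0,0],0,1],[[0,0,0],0,1]]'

```text
t: 30.62
ee_pos: [604.6, 20.9, 57.1]
orientation: [-2.409, -2.014, -0.006]
ft_force: [3.8, 17.9, 2.3]
width: 0.6
grasp_force: 8.9
```

The row stopped dead against the cheek at about 18 N. I'll back off, lift and check.

>>> move_arm --steps '[[[0,0,0],0,1],[[0,0,0],0,1]]'

```text
t: 30.78
ee_pos: [604.6, 20.9, 57.1]
orientation: [-2.409, -2.015, -0.006]
ft_force: [2.7, 17.5, 3.0]
width: 0.3
grasp_force: 8.7
```

>>> move_arm --steps '[[[0.06,0,0],0,1],[[0.2,0,0],0,1],[[0.3,0,0],0,1],[[0,0,-0.8],0,1],[[0,0,-1],0,1],[[0,0,-1],0,1],[[0,0,-1],0,1],[[0,0,-1],0,1],[[0,0,-1],0,1],[[-0.95,0,-0.3],0,0.7],[[-0.95,0,0],0,0.7],[[-0.95,0,0],0,0.7],[[-0.95,0,0],0,0.7],[[-0.95,0,0],0,0.7],[[-0.95,0,0],0,0.7],[[-0.95,0,0],0,0.7],[[0,0,0],0,0.7],[[0,0,0],0,0.7]]'

```text
t: 32.28
ee_pos: [575.9, -132.4, 208.6]
orientation: [-2.411, -2.012, 0.002]
ft_force: [0.4, -0.0, -0.5]
width: 26.2
grasp_force: 0.0
```

```bash
python3 - <<'E'
from h import *
import pickle
o=st()
d=cams.get_image("wrist"); cv2.imwrite("pics/w7.png",cv2.resize(d["image"][:,:,::-1],(800,600)))
pickle.dump((o,d),open("w7.pkl","wb"))
E
```

```text
t 32.28 p [ 575.95 -132.35  208.62] F [ 0.36 -0.04 -0.52] w 26.21 g 0.0
tool x [ 0.179  0.984 -0.   ] y [ 0.984 -0.179 -0.002] z [-1.5e-03  1.0e-04 -1.0e+00]
```

View pics/w7.png

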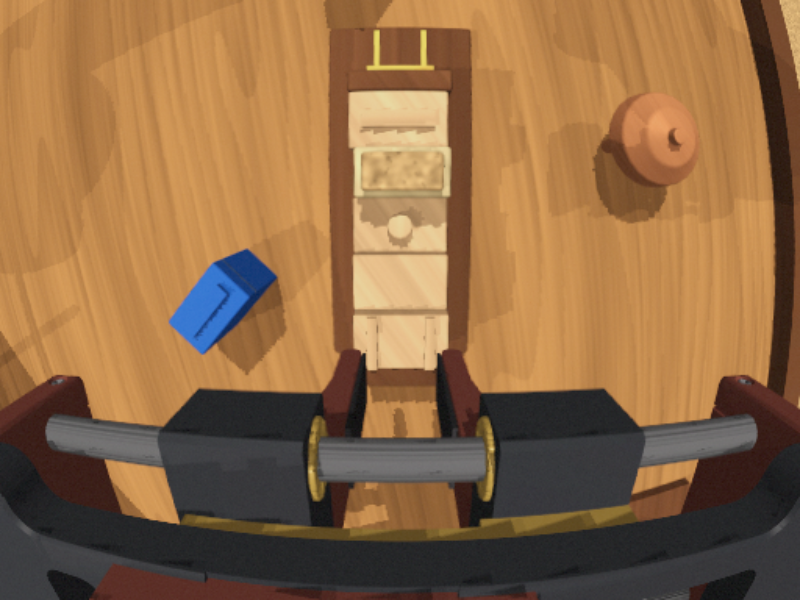

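The row is closed, with the case between the end box and the knobbed box. I'll check the case's line and squareness with numbers: body top corners (355,148), (451,148), (450,196) and (354,195).

```bash
python3 - <<'E'
from h import *
import pickle
o,d=pickle.load(open("w7.pkl","rb"))
R0,p=wpose(o)
for n,z,c in(("end",88,[[349,92],[447,91],[447,146],[349,147]]),("case",102,[[355,148],[451,148],[450,196],[354,195]]),("knob",86,[[400,227]]),("inc",83,[[354,255],[447,255],[447,309],[354,311]]),("bowl",94,[[354,315],[448,315],[447,370],[353,369]]),("bk",88,[[349,71],[451,71],[451,90],[349,90]])):
    q=unpw(d,o,np.array(c)*.64,z); t=(q-p)@R0
    print(n,np.round(t[:,:2],1).tolist(),"mean",np.round(t.mean(0)[:2],1))
E
```

```text
end [[131.0, -30.2], [131.4, 28.7], [97.1, 28.7], [96.6, -30.1]] mean [114.   -0.7]
case [[94.6, -25.1], [94.6, 29.6], [66.8, 29.2], [67.3, -25.9]] mean [80.8  1.9]
knob [[47.3, 0.5]] mean [47.3  0.5]
inc [[29.7, -28.3], [29.7, 29.8], [-5.2, 30.5], [-6.5, -29.1]] mean [11.9  0.7]
bowl [[-6.2, -28.0], [-6.2, 30.1], [-42.8, 30.6], [-42.2, -29.8]] mean [-24.3   0.7]
bk [[144.5, -30.3], [144.4, 31.2], [132.1, 31.1], [132.2, -30.2]] mean [138.3   0.5]
```

The case is within about 1.5 mm of the row line and square, and the robot is clear of everything.

```bash
python3 -c "
from workcell import ctrl
print(ctrl.close_job())"
```

```text
the job is handed in; nothing more can be done
None
```

The scoop case now stands between the sweets box and the end box, square and within about 1.5 mm of the row line (camera estimate); the row is pressed against the cheek at about 18 N, the bystanders were not approached, and I handed the job in at about 32 s, with the gripper closing on the case at its fixed 30 N.

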